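# Line up the board books by height on the display ledge

### The arm

A 6-joint arm with a two-finger parallel gripper is mounted at the origin on the work surface. World frame = base frame: x ahead of the robot, y to its left, z up, the work surface at z = 0. Lengths are in mm, angles in degrees, forces in N, time in s.
With the tool pointing down it reaches from about 300 to 750 mm from the base axis. Payload 8.5 kg.
Tool frame: the origin (TCP) lies between the finger pads; the fingertips stand robot.tip_reach ahead of it and the grasp point (between the pads) lies 11 mm behind it (robot.tip_reach is the distance from the TCP to the fingertips, in mm); z points along the fingers, y is the line along which they close (so a half turn about z gives the same grasp; the last joint's range is limited). The gripper opens to 85 mm and grips with 20 to 120 N. Pads are 22 mm wide; open, the fingers measure 114 mm over their backs; the gripper's body (76 mm by 85 mm) begins 54 mm behind the grasp point. The pads swing forward as they close: fully open they stand 13 mm farther back than shut.
Start: joints at [-85.789, 21.807, 74.336, -0, 83.858, -12.336], TCP at [156.636, -527.206, 239.322] pointing down, gripper open.
Joint ranges: [-178.18, 178.18], [-50.72, 133.34], [12.68, 142.11], [-81.47, 261.47], [9.98, 163.14], [-165.26, 165.26]. Speed limits (degrees/s): [136.94, 136.94, 180, 180, 180, 180].

### API

Orientations are given as [roll, pitch, yaw] about the fixed x, y, z axes, in that order (R = Rz(yaw) Ry(pitch) Rx(roll)).
In Python, from station import monitor, viewer, robot gives the robot as it stands.
- The arm moves only by the tool drive_tool, never from a script. Its argument "steps" is a list of rows, each an object of numbers: "x", "y", "z": the shift along the tool's x, y, z in mm; "rx", "ry", "rz": the turn, a rotation vector about the tool's x, y, z in degrees; "hand": the opening, from 0 (shut) to 1 (fully open). In form: [{"x": .., "y": .., "z": .., "rx": .., "ry": .., "rz": .., "hand": ..}, ...]. A call has 1 to 5 rows; each row shifts and turns the commanded pose from where the row before left it, along the tool's axes as they then stand; what a row does not reach is not made up. A row lasts 1/12 s, in which the tool goes at most 41.7 mm and 7.16 degrees, less where a joint would pass 70% of its speed; a pose out of reach is approached as far as the arm can. A call with a gripper value outside its range is refused whole. The fingers move at their own pace and stop on an object; the grip force is fixed at half the most. Time passes only in rows, so rows that do not move let the fingers close. It gives the time, the measured TCP pose, the force, the opening and the grip force at its end, in the units of the state.
- monitor.get_obs(): the state, without advancing time (a new reading comes with each control period).
- viewer.snapshot(name): name is "side" or "top"; returns (picture, depth): 420x560x3 uint8, blue, green, red; 420x560 float32, mm along the optical axis (not along the pixel's ray), 0 where there is no reading.
- viewer.camera_model(name): a dict with "fov_y" (degrees; the focal length in pixels is half the picture's height over the tangent of half this angle, whatever the lens; pixels are square), "cx", "cy" (the principal point, pixels), "k1" (the pictures are not rectified: a ray, as slopes to the right and down, at radius r is drawn at 1 + k1 r^2 times it, then the intrinsics apply), "cam_to_world" (4x4, takes a point from camera to world coordinates). Camera axes: x right, y down, z forward; pixel columns grow to the right and rows downward; lengths in mm; the calibration is good to about 2 mm. A picture is of the moment at which its call begins. camera_model takes no time and is no camera call.
- robot.sign_off(): hands the job in; it is judged then, once.
Trained networks look in the newest picture that a camera, given by its name, has taken for a name from the list of things; names that differ only in an ending like _2 or _b are one class to them, and where a whole thing is asked for, a point or a joint stands for the part that bears it (a point fixed in the world has none). Each returns a list of dicts, best first, with "score" (0 to 1); they miss things now and then, are a little off and sometimes report something else, mostly with a low value. They report only what shows in the picture. A call takes as long as a camera call.
- viewer.regions_of(name, camera): "region" (420x560 bool, what is visible of it).
- viewer.pinpoint(name, camera): "xyz" ([x, y, z] in mm, in world coordinates, good to about 4 mm: a listed point, or the origin of a listed thing).
The state is a dict: "t": time; "qpos": joint angles; "joint_vel": joint speeds; "joint_efforts": joint torques, N m; "ee_pos": TCP position; "tcp_rot": TCP orientation; "contact_force": force on the tool from outside, world axes, zero at the start; "moment": the same for the moment, N m; "width": finger opening in mm; "gripper_force": force on a finger pad.
Only numpy, scipy, OpenCV 4.12 (cv2) and the standard library are available. Lean on these libraries where they do the work, as an engineer would, in place of code of your own. Each camera call takes 0.05 s, during which the arm holds its last target. There are 200 camera calls.

### The job

Stand the four board books upright on the ledge's white marks in order of height, the tallest beside the orange bookend and stepping down to the smallest beside the grey one, each centred on its mark and square to the ledge (its thickness along the row; the spine may face either way). Do not let a book fall over, and leave the pencil pot, tape dispenser and stamp pad where they are.

Things in the scene. Friction and masses are not known exactly. Their poses are not given: they have to be found in the camera images.
- green_book: Green children's board book standing upright, rigid, 100 mm deep (its x), 28 mm thick (its y, grasp across this), 160 mm tall (z), about 280 g, yellow picture on both covers and bands on the spine, cream pages on top. Origin: centre of its underside; spine at -x. At the start it stands on the table, spine roughly towards the robot.
- yellow_book: Yellow children's board book standing upright, rigid, 92 mm deep (its x), 28 mm thick (its y, grasp across this), 140 mm tall (z), about 230 g, blue picture on both covers and bands on the spine, cream pages on top. Origin: centre of its underside; spine at -x. At the start it stands on the table, spine roughly towards the robot.
- blue_book: Blue children's board book standing upright, rigid, 84 mm deep (its x), 28 mm thick (its y, grasp across this), 120 mm tall (z), about 180 g, white picture on both covers and bands on the spine, cream pages on top. Origin: centre of its underside; spine at -x. At the start it stands on the table, spine roughly towards the robot.
- red_book: Red children's board book standing upright, rigid, 76 mm deep (its x), 28 mm thick (its y, grasp across this), 100 mm tall (z), about 140 g, white picture on both covers and bands on the spine, cream pages on top. Origin: centre of its underside; spine at -x. At the start it stands on the table, spine roughly towards the robot.
- ledge: Dark wooden display ledge fixed on the table, a flat board 120 x 400 x 15 mm (x, y, z) with its long side along its y. Origin: centre of its underside, at table height; its top is 15 mm above. Four white marks, each 100 mm (x) by 30 mm (y), flat on its top, are centred at x = 0, y = -108, -36, +36 and +108 mm in its frame. Bookends stand at y = -180 and +180 mm.
- orange_bookend: Orange block bookend, 90 x 30 x 60 mm (x, y, z), fixed on one end of the ledge (either end), square to it; the tallest book goes on the mark next to it. Origin: centre of its underside, 180 mm from the ledge's centre along the ledge's y.
- grey_bookend: Grey block bookend, 90 x 30 x 60 mm (x, y, z), fixed on one end of the ledge (either end), square to it; the smallest book goes on the mark next to it. Origin: centre of its underside, 180 mm from the ledge's centre along the ledge's y.
- pencil_pot: Bystander: blue ceramic pot, 72 mm across and 95 mm tall, with three pencils up to 155 mm high; loose, beside one end of the ledge. Origin: centre of its underside.
- tape_dispenser: Bystander: black tape dispenser, 120 x 50 mm and 76 mm tall, with a clear roll; loose, beside the other end of the ledge. Origin: centre of its underside.
- stamp_pad: Bystander: flat dark stamp-pad tin, 90 x 60 x 18 mm, purple top; loose, among the books at the start. Origin: centre of its underside.

How it is judged (in metres and radians):
At the end, for the whole second after the job is handed in: Green by the orange bookend, then yellow, blue, red: each released, at rest, foot within 5 mm of the ledge top, tilt under 0.08 rad, within 12 mm along and 15 mm across the row of its mark's centre, square within 0.2 rad (either way round); bystanders moved under 20 mm (x of green_book in the frame of ledge between -0.015 and 0.015 m and z of green_book in the frame of ledge between 0.01 and 0.02 m and angle between the y axis of each of green_book, yellow_book, blue_book, red_book and the y axis of ledge, either way round below 0.2 rad and angle between each of green_book, yellow_book, blue_book, red_book's own z axis and vertical below 0.08 rad and linear speed of each of green_book, yellow_book, blue_book, red_book below 0.02 m/s and angular speed of each of green_book, yellow_book, blue_book, red_book below 0.15 rad/s and x of yellow_book in the frame of ledge between -0.015 and 0.015 m and z of yellow_book in the frame of ledge between 0.01 and 0.02 m and x of blue_book in the frame of ledge between -0.015 and 0.015 m and z of blue_book in the frame of ledge between 0.01 and 0.02 m and x of red_book in the frame of ledge between -0.015 and 0.015 m and z of red_book in the frame of ledge between 0.01 and 0.02 m and ((y of orange_bookend in the frame of ledge above 0 m and y of green_book in the frame of ledge between 0.096 and 0.12 m and y of yellow_book in the frame of ledge between 0.024 and 0.048 m and y of blue_book in the frame of ledge between -0.048 and -0.024 m and y of red_book in the frame of ledge between -0.12 and -0.096 m) or (y of orange_bookend in the frame of ledge below 0 m and y of green_book in the frame of ledge between -0.12 and -0.096 m and y of yellow_book in the frame of ledge between -0.048 and -0.024 m and y of blue_book in the frame of ledge between 0.024 and 0.048 m and y of red_book in the frame of ledge between 0.096 and 0.12 m)) and distance of each of pencil_pot, tape_dispenser, stamp_pad from where it was at the start of the episode below 0.02 m); the robot touches nothing.
It fails at once if a book falls over (angle between any of green_book, yellow_book, blue_book, red_book's own z axis and vertical above 0.7 rad).
It fails at once if a bystander is moved by more than 20 mm (distance of any of pencil_pot, tape_dispenser, stamp_pad from where it was at the start of the episode above 0.02 m).
It also fails if it takes over 106 s, if anything falls off the work surface, if the arm or the gripper's body presses on something with over 40 N, if the wrist force passes 120 N, or if a joint passes its speed limit or range.

## Working session

There is one attempt and no reset: what is moved stays moved. The work goes in short steps, Python scripts to look and compute and a tool call to move; the robot and the scene stay as the last step left them, time stands still between calls to the robot, and variables do not carry over. Pictures are saved under pics/ and viewed, at most 14 in all, crops included, and the job is handed in when it is done.

Besides the shell and the picture viewer there is one more tool, called in YAML: its name, and indented under it one key for each argument. drive_tool: Moves the arm, as the interface text tells. Its arguments: {"type":"object","properties":{"steps":{"type":"array"}},"required":["steps"]}

```bash
ls; mkdir -p pics; cat > h.py <<'E'
import numpy as np, cv2
from station import monitor, viewer, robot
def cloud(cam,depth):
    m=viewer.camera_model(cam); H,W=depth.shape; f=H/2/np.tan(np.radians(m['fov_y']/2))
    K=np.array([[f,0,m['cx']],[0,f,m['cy']],[0,0,1.]])
    v,u=np.mgrid[:H,:W]; p=np.stack([u,v],-1).reshape(-1,1,2).astype(np.float64)
    n=cv2.undistortPoints(p,K,np.array([m['k1'],0,0,0.])).reshape(H,W,2)
    P=np.dstack([n[...,0]*depth,n[...,1]*depth,depth]); T=np.array(m['cam_to_world'])
    return P@T[:3,:3].T+T[:3,3]
E
python3 - <<'E'
from h import *
print(robot.tip_reach, monitor.get_obs())
ims=[]
for c in ('top','side'):
    im,d=viewer.snapshot(c); cv2.imwrite(f'pics/{c}0.png',im); C=cloud(c,d); np.save(f'{c}0.npy',C)
    for n in ['green_book','yellow_book','blue_book','red_book','ledge','orange_bookend','grey_bookend','pencil_pot','tape_dispenser','stamp_pad']:
        p=viewer.pinpoint(n,c); r=viewer.regions_of(n,c)
        print(c,n,[(np.round(a['xyz']).tolist(),round(a['score'],2)) for a in p[:2]])
        if r:
            R=r[0]['region']; Q=C[R&(d>0)]
            zt=np.percentile(Q[:,2],98); T=Q[Q[:,2]>zt-6]
            b=cv2.minAreaRect(T[:,:2].astype(np.float32))
            print('   rect',round(r[0]['score'],2),len(Q),'ztop',round(zt),np.round(b[0]),np.round(b[1]),round(b[2],1))
E
```

```text
pics
8.0 {'t': 0.0, 'qpos': array([-8.57882883e+01,  2.18439592e+01,  7.43851085e+01, -7.65991956e-04,
        8.38581982e+01, -1.23338015e+01]), 'joint_vel': array([-0.07795328,  0.05404043,  0.09276447, -0.08511785,  0.08866792,
        0.01784168]), 'joint_efforts': array([ 3.13863202e-04, -4.48463237e+01, -2.31268358e+01, -1.68997803e-04,
        4.84720527e-03, -1.53323788e-05]), 'ee_pos': array([ 156.6190299 , -526.9378004 ,  238.68185521]), 'tcp_rot': array([-1.79914586e+02, -1.78966893e-02,  1.65455824e+01]), 'contact_force': array([-0.2824292 , -0.45715812, -0.59612008]), 'moment': array([ 0.03755765, -0.02091046, -0.04803134]), 'gripper_force': 0.0, 'width': 85.08015711779773}
top green_book [([446.0, -130.0, 2.0], 0.63)]
   rect 0.63 736 ztop 163 [ 444. -129.] [28. 98.] 88.3
top yellow_book [([431.0, -312.0, 0.0], 0.78)]
   rect 0.88 1021 ztop 143 [ 429. -310.] [92. 30.] 13.8
top blue_book [([442.0, 345.0, -4.0], 0.58)]
   rect 0.7 884 ztop 123 [443. 346.] [85. 31.] 8.7
top red_book [([435.0, 138.0, -1.0], 0.67)]
   rect 0.58 500 ztop 103 [437. 140.] [29. 73.] 85.7
top led
[... 962 characters left out ...]
de red_book [([440.0, 142.0, -0.0], 0.94)]
   rect 0.95 1576 ztop 102 [438. 140.] [29. 76.] 86.4
side ledge [([656.0, -34.0, 2.0], 0.66)]
   rect 0.71 4172 ztop 19 [653. -31.] [123. 399.] 11.0
side orange_bookend [([684.0, -214.0, 12.0], 0.88)]
   rect 0.65 765 ztop 78 [ 689. -210.] [91. 34.] 7.5
side grey_bookend [([624.0, 141.0, 13.0], 0.81)]
   rect 0.86 971 ztop 78 [617. 144.] [86. 29.] 12.9
side pencil_pot [([609.0, -402.0, -0.0], 0.84)]
   rect 0.77 1029 ztop 147 [ 615. -396.] [45. 47.] 70.4
side tape_dispenser [([628.0, 370.0, -1.0], 0.78)]
   rect 0.65 1767 ztop 77 [614. 370.] [39. 23.] 5.1
side stamp_pad [([433.0, 5.0, -2.0], 0.58)]
   rect 0.9 1015 ztop 22 [432.  11.] [91. 61.] 5.6
```

View pics/top0.png

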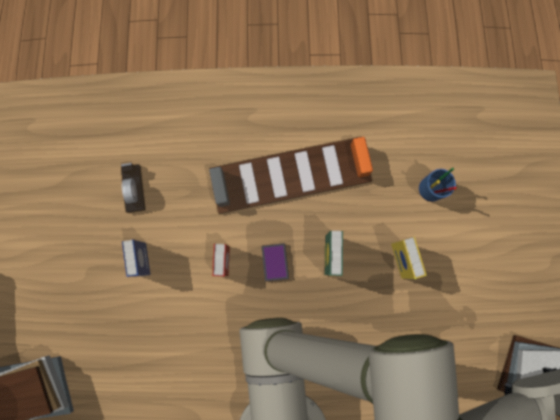

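drive_tool:
  steps:
    - {"rz": 2.75}
    - {"x": 35,"y": -16}
    - {"x": 35,"y": -16}
    - {"x": 35,"y": -16}
    - {"x": 35,"y": -16}

```text
invalid input
```

drive_tool:
  steps:
    - {"x": 35,"y": -16}
    - {"x": 35,"y": -16}
    - {"x": 35,"y": -16}
    - {"x": 35,"y": -16}
    - {"x": 35,"y": -16}

```text
invalid input
```

drive_tool:
  steps:
    - {}
    - {}

```text
invalid input
```

The picture agrees with the detections: the orange bookend is at px (362,155), the grey one at (218,185), and the marks lie between them. The books stand in a row at v≈257: blue 136, red 221, green 335 and yellow 409, with the stamp pad at 275. The moves were refused, so I'll send rows with every key filled in.

drive_tool:
  steps:
    - {"x": 0,"y": 0,"z": 0,"rx": 0,"ry": 0,"rz": 2.75,"hand": 1}
    - {"x": 35,"y": -16,"z": 0,"rx": 0,"ry": 0,"rz": 0,"hand": 1}
    - {"x": 35,"y": -16,"z": 0,"rx": 0,"ry": 0,"rz": 0,"hand": 1}
    - {"x": 35,"y": -16,"z": 0,"rx": 0,"ry": 0,"rz": 0,"hand": 1}
    - {"x": 35,"y": -16,"z": 0,"rx": 0,"ry": 0,"rz": 0,"hand": 1}

```text
t: 2.52
ee_pos: [278.3, -430.5, 239.4]
tcp_rot: [180.0, -0.0, 13.7]
contact_force: [1.4, -0.2, 0.0]
width: 85.2
gripper_force: 0.0
```

drive_tool:
  steps:
    - {"x": 35,"y": -16,"z": 0,"rx": 0,"ry": 0,"rz": 0,"hand": 1}
    - {"x": 35,"y": -16,"z": 0,"rx": 0,"ry": 0,"rz": 0,"hand": 1}
    - {"x": 35,"y": -16,"z": 0,"rx": 0,"ry": 0,"rz": 0,"hand": 1}
    - {"x": 35,"y": -16,"z": 0,"rx": 0,"ry": 0,"rz": 0,"hand": 1}
    - {"x": 35,"y": -16,"z": 0,"rx": 0,"ry": 0,"rz": 0,"hand": 1}

```text
t: 2.93
ee_pos: [429.5, -310.8, 239.5]
tcp_rot: [180.0, -0.0, 13.8]
contact_force: [0.7, -0.6, 0.5]
width: 85.3
gripper_force: 0.0
```

drive_tool:
  steps:
    - {"x": 0,"y": 0,"z": 0,"rx": 0,"ry": 0,"rz": 0,"hand": 1}
    - {"x": 0,"y": 0,"z": 0,"rx": 0,"ry": 0,"rz": 0,"hand": 1}

```text
t: 3.1
ee_pos: [429.3, -311.0, 239.3]
tcp_rot: [180.0, 0.0, 14.0]
contact_force: [-0.4, 0.4, 0.8]
width: 85.6
gripper_force: 0.0
```

drive_tool:
  steps:
    - {"x": 0,"y": 0,"z": 35,"rx": 0,"ry": 0,"rz": 0,"hand": 1}
    - {"x": 0,"y": 0,"z": 35,"rx": 0,"ry": 0,"rz": 0,"hand": 1}
    - {"x": 0,"y": 0,"z": 35,"rx": 0,"ry": 0,"rz": 0,"hand": 1}
    - {"x": 0,"y": 0,"z": 20,"rx": 0,"ry": 0,"rz": 0,"hand": 1}
    - {"x": 0,"y": 0,"z": 12,"rx": 0,"ry": 0,"rz": 0,"hand": 1}

```text
t: 3.52
ee_pos: [426.5, -312.4, 99.7]
tcp_rot: [-179.8, 0.1, 13.7]
contact_force: [-0.3, 0.3, -0.2]
width: 85.4
gripper_force: 0.0
```

drive_tool:
  steps:
    - {"x": 0,"y": 0,"z": 0,"rx": 0,"ry": 0,"rz": 0,"hand": 0.5}
    - {"x": 0,"y": 0,"z": 0,"rx": 0,"ry": 0,"rz": 0,"hand": 0.4}
    - {"x": 0,"y": 0,"z": 0,"rx": 0,"ry": 0,"rz": 0,"hand": 0.2}
    - {"x": 0,"y": 0,"z": 0,"rx": 0,"ry": 0,"rz": 0,"hand": 0}
    - {"x": 0,"y": 0,"z": 0,"rx": 0,"ry": 0,"rz": 0,"hand": 0}

```text
t: 3.93
ee_pos: [428.4, -312.5, 103.5]
tcp_rot: [179.9, -0.1, 13.8]
contact_force: [-1.2, 5.1, 6.2]
width: 27.3
gripper_force: 58.4
```

drive_tool:
  steps:
    - {"x": 0,"y": 0,"z": 0,"rx": 0,"ry": 0,"rz": 0,"hand": 0}
    - {"x": 0,"y": 0,"z": 0,"rx": 0,"ry": 0,"rz": 0,"hand": 0}
    - {"x": 0,"y": 0,"z": 0,"rx": 0,"ry": 0,"rz": 0,"hand": 0}
    - {"x": 0,"y": 0,"z": 0,"rx": 0,"ry": 0,"rz": 0,"hand": 0}

```text
t: 4.27
ee_pos: [428.4, -312.4, 103.5]
tcp_rot: [179.9, -0.0, 13.8]
contact_force: [-1.5, 1.2, 6.0]
width: 27.6
gripper_force: 58.6
```

drive_tool:
  steps:
    - {"x": 0,"y": 0,"z": -15,"rx": 0,"ry": 0,"rz": 0,"hand": 0}
    - {"x": 0,"y": 0,"z": -25,"rx": 0,"ry": 0,"rz": 0,"hand": 0}
    - {"x": 0,"y": 0,"z": -30,"rx": 0,"ry": 0,"rz": 0,"hand": 0}
    - {"x": 0,"y": 0,"z": -30,"rx": 0,"ry": 0,"rz": 1,"hand": 0}
    - {"x": 0,"y": 0,"z": -20,"rx": 0,"ry": 0,"rz": 1.75,"hand": 0}

```text
t: 4.68
ee_pos: [428.4, -312.4, 225.4]
tcp_rot: [179.8, -0.1, 11.0]
contact_force: [0.5, -0.2, -1.8]
width: 27.4
gripper_force: 59.3
```

drive_tool:
  steps:
    - {"x": 15,"y": -11,"z": 0,"rx": 0,"ry": 0,"rz": 0,"hand": 0}
    - {"x": 28,"y": -20,"z": 0,"rx": 0,"ry": 0,"rz": 0,"hand": 0}
    - {"x": 30,"y": -22,"z": 0,"rx": 0,"ry": 0,"rz": 0,"hand": 0}
    - {"x": 30,"y": -22,"z": 0,"rx": 0,"ry": 0,"rz": 0,"hand": 0}
    - {"x": 30,"y": -22,"z": 0,"rx": 0,"ry": 0,"rz": 0,"hand": 0}

```text
t: 5.1
ee_pos: [540.9, -190.1, 222.6]
tcp_rot: [180.0, -0.0, 11.0]
contact_force: [-0.5, -0.6, -2.4]
width: 27.3
gripper_force: 59.1
```

drive_tool:
  steps:
    - {"x": 30,"y": -22,"z": 0,"rx": 0,"ry": 0,"rz": 0,"hand": 0}
    - {"x": 30,"y": -22,"z": 0,"rx": 0,"ry": 0,"rz": 0,"hand": 0}
    - {"x": 30,"y": -22,"z": 0,"rx": 0,"ry": 0,"rz": 0,"hand": 0}
    - {"x": 28,"y": -20,"z": 0,"rx": 0,"ry": 0,"rz": 0,"hand": 0}
    - {"x": 15,"y": -10,"z": 0,"rx": 0,"ry": 0,"rz": 0,"hand": 0}

```text
t: 5.52
ee_pos: [653.9, -68.5, 222.0]
tcp_rot: [-180.0, -0.0, 11.2]
contact_force: [-0.6, -1.0, -2.4]
width: 27.6
gripper_force: 59.2
```

drive_tool:
  steps:
    - {"x": 0,"y": 0,"z": 0,"rx": 0,"ry": 0,"rz": 0,"hand": 0}
    - {"x": 0,"y": 0,"z": 0,"rx": 0,"ry": 0,"rz": 0,"hand": 0}
    - {"x": 0,"y": 0,"z": 0,"rx": 0,"ry": 0,"rz": 0,"hand": 0}

```text
t: 5.77
ee_pos: [651.7, -72.4, 222.3]
tcp_rot: [180.0, 0.0, 11.0]
contact_force: [0.2, -0.8, -2.3]
width: 27.5
gripper_force: 59.2
```

```bash
cat > chk.py <<'E'
from h import *
import sys
for c in ('top','side'):
    im,d=viewer.snapshot(c); cv2.imwrite(f'pics/{c}{sys.argv[2]}.png',im); C=cloud(c,d)
    for n in sys.argv[1].split(','):
        p=viewer.pinpoint(n,c); r=viewer.regions_of(n,c)
        for a in p[:1]: print(c,n,'pin',np.round(a['xyz']).tolist(),round(a['score'],2))
        for a in r[:1]:
            Q=C[a['region']&(d>0)]; zt=np.percentile(Q[:,2],97); T=Q[abs(Q[:,2]-zt)<6]
            b=cv2.minAreaRect(T[:,:2].astype(np.float32)); print('   rect',round(a['score'],2),'z',round(zt),np.round(b[0]),np.round(b[1]),round(b[2],1))
E
python3 chk.py yellow_book 1
```

```text
top yellow_book pin [657.0, -70.0, 118.0] 0.61
   rect 0.55 z 261 [622. -76.] [33. 23.] 83.7
side yellow_book pin [654.0, -72.0, 118.0] 0.95
   rect 0.61 z 259 [650. -61.] [90. 46.] 39.3
```

drive_tool:
  steps:
    - {"x": 5,"y": -1.5,"z": 20,"rx": 0,"ry": 0,"rz": 0,"hand": 0}
    - {"x": 0,"y": 0,"z": 30,"rx": 0,"ry": 0,"rz": 0,"hand": 0}
    - {"x": 0,"y": 0,"z": 28,"rx": 0,"ry": 0,"rz": 0,"hand": 0}
    - {"x": 0,"y": 0,"z": 16,"rx": 0,"ry": 0,"rz": 0,"hand": 0}
    - {"x": 0,"y": 0,"z": 5,"rx": 0,"ry": 0,"rz": 0,"hand": 0}

```text
t: 6.48
ee_pos: [655.5, -69.4, 120.1]
tcp_rot: [-179.9, 0.3, 11.0]
contact_force: [-0.7, -0.5, -1.9]
width: 27.5
gripper_force: 59.1
```

drive_tool:
  steps:
    - {"x": 0,"y": 0,"z": 0,"rx": 0,"ry": 0,"rz": 0,"hand": 0}
    - {"x": 0,"y": 0,"z": 0,"rx": 0,"ry": 0,"rz": 0,"hand": 0}
    - {"x": 0,"y": 0,"z": 0,"rx": 0,"ry": 0,"rz": 0,"hand": 0}

```text
t: 6.73
ee_pos: [657.6, -69.7, 125.1]
tcp_rot: [179.9, -0.2, 11.0]
contact_force: [-0.5, -0.9, -2.1]
width: 27.4
gripper_force: 59.2
```

drive_tool:
  steps:
    - {"x": 0,"y": 0,"z": 3,"rx": 0,"ry": 0,"rz": 0,"hand": 0}
    - {"x": 0,"y": 0,"z": 2,"rx": 0,"ry": 0,"rz": 0,"hand": 0}
    - {"x": 0,"y": 0,"z": 0,"rx": 0,"ry": 0,"rz": 0,"hand": 0}

```text
t: 6.98
ee_pos: [657.0, -69.4, 118.6]
tcp_rot: [180.0, -0.0, 11.0]
contact_force: [0.3, -0.2, -2.1]
width: 27.6
gripper_force: 59.2
```

drive_tool:
  steps:
    - {"x": 0,"y": 0,"z": 1.5,"rx": 0,"ry": 0,"rz": 0,"hand": 0}
    - {"x": 0,"y": 0,"z": 0,"rx": 0,"ry": 0,"rz": 0,"hand": 0}
    - {"x": 0,"y": 0,"z": 0,"rx": 0,"ry": 0,"rz": 0,"hand": 0}

```text
t: 7.23
ee_pos: [657.1, -69.4, 118.5]
tcp_rot: [179.9, -0.1, 11.1]
contact_force: [-3.7, 1.0, 7.4]
width: 27.3
gripper_force: 60.3
```

drive_tool:
  steps:
    - {"x": 0,"y": 0,"z": 0,"rx": 0,"ry": 0,"rz": 0,"hand": 0.45}
    - {"x": 0,"y": 0,"z": 0,"rx": 0,"ry": 0,"rz": 0,"hand": 0.6}
    - {"x": 0,"y": 0,"z": 0,"rx": 0,"ry": 0,"rz": 0,"hand": 0.6}
    - {"x": 0,"y": 0,"z": 0,"rx": 0,"ry": 0,"rz": 0,"hand": 0.6}

```text
t: 7.57
ee_pos: [657.0, -69.4, 116.7]
tcp_rot: [-180.0, -0.0, 11.0]
contact_force: [0.2, -1.0, -0.2]
width: 51.1
gripper_force: 0.0
```

drive_tool:
  steps:
    - {"x": 0,"y": 0,"z": -15,"rx": 0,"ry": 0,"rz": 0,"hand": 0.6}
    - {"x": 0,"y": 0,"z": -30,"rx": 0,"ry": 0,"rz": 0,"hand": 0.6}
    - {"x": 0,"y": 0,"z": -30,"rx": 0,"ry": 0,"rz": 0,"hand": 0.6}
    - {"x": 0,"y": 0,"z": -30,"rx": 0,"ry": 0,"rz": 0,"hand": 0.6}
    - {"x": 0,"y": 0,"z": -25,"rx": 0,"ry": 0,"rz": 0,"hand": 1}

```text
t: 7.98
ee_pos: [657.0, -69.4, 249.1]
tcp_rot: [180.0, -0.1, 11.0]
contact_force: [0.4, -0.6, 0.1]
width: 61.8
gripper_force: 0.0
```

drive_tool:
  steps:
    - {"x": 0,"y": 0,"z": 0,"rx": 0,"ry": 0,"rz": 6.4,"hand": 1}
    - {"x": 0,"y": 0,"z": 0,"rx": 0,"ry": 0,"rz": 6.4,"hand": 1}
    - {"x": -30,"y": 9.5,"z": 0,"rx": 0,"ry": 0,"rz": 0,"hand": 1}
    - {"x": -30,"y": 9.5,"z": 0,"rx": 0,"ry": 0,"rz": 0,"hand": 1}
    - {"x": -30,"y": 9.5,"z": 0,"rx": 0,"ry": 0,"rz": 0,"hand": 1}

```text
t: 8.4
ee_pos: [564.9, -95.2, 246.3]
tcp_rot: [-180.0, 0.0, -1.7]
contact_force: [1.1, -0.3, 0.1]
width: 85.3
gripper_force: 0.0
```

drive_tool:
  steps:
    - {"x": -30,"y": 9.5,"z": 0,"rx": 0,"ry": 0,"rz": 0,"hand": 1}
    - {"x": -30,"y": 9.5,"z": 0,"rx": 0,"ry": 0,"rz": 0,"hand": 1}
    - {"x": -30,"y": 9.5,"z": 0,"rx": 0,"ry": 0,"rz": 0,"hand": 1}
    - {"x": -30,"y": 9.5,"z": 0,"rx": 0,"ry": 0,"rz": 0,"hand": 1}
    - {"x": 0,"y": 0,"z": 0,"rx": 0,"ry": 0,"rz": 0,"hand": 1}

```text
t: 8.82
ee_pos: [441.2, -129.8, 247.1]
tcp_rot: [180.0, 0.1, -1.9]
contact_force: [1.1, 0.3, -0.0]
width: 85.3
gripper_force: 0.0
```

drive_tool:
  steps:
    - {"x": 0,"y": 0,"z": 0,"rx": 0,"ry": 0,"rz": 0,"hand": 1}
    - {"x": 0,"y": 0,"z": 0,"rx": 0,"ry": 0,"rz": 0,"hand": 1}

```text
t: 8.98
ee_pos: [445.5, -129.6, 247.1]
tcp_rot: [180.0, -0.1, -1.8]
contact_force: [-0.0, -0.1, 0.1]
width: 85.3
gripper_force: 0.0
```

```bash
python3 chk.py yellow_book,ledge 2
```

```text
top yellow_book pin [660.0, -70.0, 13.0] 0.89
   rect 0.78 z 158 [657. -68.] [89. 28.] 11.7
top ledge pin [656.0, -35.0, -2.0] 0.65
   rect 0.86 z 20 [651. -34.] [121. 394.] 10.8
side yellow_book pin [660.0, -69.0, 14.0] 0.97
   rect 0.71 z 156 [661. -66.] [93. 33.] 10.2
side ledge pin [440.0, 141.0, 3.0] 0.37
   rect 0.96 z 19 [653. -33.] [123. 401.] 10.8
```

drive_tool:
  steps:
    - {"x": 0,"y": 0,"z": 35,"rx": 0,"ry": 0,"rz": 0,"hand": 1}
    - {"x": 0,"y": 0,"z": 35,"rx": 0,"ry": 0,"rz": 0,"hand": 1}
    - {"x": 0,"y": 0,"z": 28,"rx": 0,"ry": 0,"rz": 0,"hand": 1}
    - {"x": 0,"y": 0,"z": 18,"rx": 0,"ry": 0,"rz": 0,"hand": 1}
    - {"x": 0,"y": 0,"z": 9,"rx": 0,"ry": 0,"rz": 0,"hand": 1}

```text
t: 9.9
ee_pos: [444.1, -128.9, 119.5]
tcp_rot: [-179.9, 0.2, -1.8]
contact_force: [-0.5, -0.3, 0.1]
width: 85.4
gripper_force: 0.0
```

drive_tool:
  steps:
    - {"x": 0,"y": 0,"z": 0,"rx": 0,"ry": 0,"rz": 0,"hand": 0.6}
    - {"x": 0,"y": 0,"z": 0,"rx": 0,"ry": 0,"rz": 0,"hand": 0.4}
    - {"x": 0,"y": 0,"z": 0,"rx": 0,"ry": 0,"rz": 0,"hand": 0.2}
    - {"x": 0,"y": 0,"z": 0,"rx": 0,"ry": 0,"rz": 0,"hand": 0}
    - {"x": 0,"y": 0,"z": 0,"rx": 0,"ry": 0,"rz": 0,"hand": 0}

```text
t: 10.32
ee_pos: [445.4, -129.6, 122.8]
tcp_rot: [180.0, -0.1, -1.8]
contact_force: [1.1, 0.6, 1.5]
width: 27.3
gripper_force: 59.2
```

drive_tool:
  steps:
    - {"x": 0,"y": 0,"z": 0,"rx": 0,"ry": 0,"rz": 0,"hand": 0}
    - {"x": 0,"y": 0,"z": 0,"rx": 0,"ry": 0,"rz": 0,"hand": 0}

```text
t: 10.48
ee_pos: [445.5, -129.6, 122.7]
tcp_rot: [180.0, -0.1, -1.8]
contact_force: [-0.4, 1.1, 6.5]
width: 27.1
gripper_force: 59.9
```

drive_tool:
  steps:
    - {"x": 0,"y": 0,"z": -15,"rx": 0,"ry": 0,"rz": 0,"hand": 0}
    - {"x": 0,"y": 0,"z": -25,"rx": 0,"ry": 0,"rz": 0,"hand": 0}
    - {"x": 0,"y": 0,"z": -30,"rx": 0,"ry": 0,"rz": -3.8,"hand": 0}
    - {"x": 0,"y": 0,"z": -20,"rx": 0,"ry": 0,"rz": -5,"hand": 0}
    - {"x": 0,"y": 0,"z": -10,"rx": 0,"ry": 0,"rz": -4,"hand": 0}

```text
t: 10.9
ee_pos: [445.4, -129.7, 224.4]
tcp_rot: [179.9, -0.2, 11.3]
contact_force: [0.3, 0.6, -3.0]
width: 27.4
gripper_force: 59.9
```

drive_tool:
  steps:
    - {"x": 10,"y": 10,"z": 0,"rx": 0,"ry": 0,"rz": 0,"hand": 0}
    - {"x": 20,"y": 18,"z": 0,"rx": 0,"ry": 0,"rz": 0,"hand": 0}
    - {"x": 25,"y": 16,"z": 0,"rx": 0,"ry": 0,"rz": 0,"hand": 0}
    - {"x": 30,"y": 9,"z": 0,"rx": 0,"ry": 0,"rz": 0,"hand": 0}
    - {"x": 30,"y": 0,"z": 0,"rx": 0,"ry": 0,"rz": 0,"hand": 0}

```text
t: 11.32
ee_pos: [569.1, -160.9, 221.4]
tcp_rot: [180.0, 0.0, 10.9]
contact_force: [-0.3, -0.6, -1.7]
width: 27.6
gripper_force: 59.7
```

drive_tool:
  steps:
    - {"x": 30,"y": 0,"z": 0,"rx": 0,"ry": 0,"rz": 0,"hand": 0}
    - {"x": 28,"y": 0,"z": 0,"rx": 0,"ry": 0,"rz": 0,"hand": 0}
    - {"x": 25,"y": 0,"z": 0,"rx": 0,"ry": 0,"rz": 0,"hand": 0}
    - {"x": 15,"y": 0,"z": 0,"rx": 0,"ry": 0,"rz": 0,"hand": 0}
    - {"x": 8,"y": 0,"z": 0,"rx": 0,"ry": 0,"rz": 0,"hand": 0}

```text
t: 11.73
ee_pos: [673.3, -138.3, 220.4]
tcp_rot: [-179.9, 0.1, 11.1]
contact_force: [0.2, 0.4, -2.6]
width: 27.6
gripper_force: 59.7
```

drive_tool:
  steps:
    - {"x": 0,"y": 0,"z": 0,"rx": 0,"ry": 0,"rz": 0,"hand": 0}
    - {"x": 0,"y": 0,"z": 0,"rx": 0,"ry": 0,"rz": 0,"hand": 0}
    - {"x": 0,"y": 0,"z": 0,"rx": 0,"ry": 0,"rz": 0,"hand": 0}

```text
t: 11.98
ee_pos: [671.4, -139.2, 221.6]
tcp_rot: [-180.0, 0.1, 11.0]
contact_force: [-1.3, -0.3, -2.8]
width: 27.3
gripper_force: 59.7
```

drive_tool:
  steps:
    - {"x": 0,"y": 0,"z": 20,"rx": 0,"ry": 0,"rz": 0,"hand": 0}
    - {"x": 0,"y": 0,"z": 28,"rx": 0,"ry": 0,"rz": 0,"hand": 0}
    - {"x": 0,"y": 0,"z": 18,"rx": 0,"ry": 0,"rz": 0,"hand": 0}
    - {"x": 0,"y": 0,"z": 9,"rx": 0,"ry": 0,"rz": 0,"hand": 0}
    - {"x": 0,"y": 0,"z": 3,"rx": 0,"ry": 0,"rz": 0,"hand": 0}

```text
t: 12.4
ee_pos: [671.1, -139.2, 142.5]
tcp_rot: [-179.9, 0.1, 11.0]
contact_force: [-0.1, 0.2, -2.8]
width: 27.1
gripper_force: 59.6
```

drive_tool:
  steps:
    - {"x": 0,"y": 0,"z": 0,"rx": 0,"ry": 0,"rz": 0,"hand": 0}
    - {"x": 0,"y": 0,"z": 0,"rx": 0,"ry": 0,"rz": 0,"hand": 0}
    - {"x": 0,"y": 0,"z": 2,"rx": 0,"ry": 0,"rz": 0,"hand": 0}
    - {"x": 0,"y": 0,"z": 0,"rx": 0,"ry": 0,"rz": 0,"hand": 0}
    - {"x": 0,"y": 0,"z": 0,"rx": 0,"ry": 0,"rz": 0,"hand": 0}

```text
t: 12.82
ee_pos: [672.2, -139.2, 142.4]
tcp_rot: [180.0, -0.0, 11.0]
contact_force: [0.7, 0.6, -3.3]
width: 27.4
gripper_force: 59.6
```

drive_tool:
  steps:
    - {"x": 0,"y": 0,"z": 3.5,"rx": 0,"ry": 0,"rz": 0,"hand": 0}
    - {"x": 0,"y": 0,"z": 0,"rx": 0,"ry": 0,"rz": 0,"hand": 0}
    - {"x": 0,"y": 0,"z": 0,"rx": 0,"ry": 0,"rz": 0,"hand": 0}

```text
t: 13.07
ee_pos: [672.0, -139.1, 138.1]
tcp_rot: [-180.0, 0.0, 11.0]
contact_force: [0.2, -0.3, -2.1]
width: 27.6
gripper_force: 59.8
```

drive_tool:
  steps:
    - {"x": 0,"y": 0,"z": 1,"rx": 0,"ry": 0,"rz": 0,"hand": 0}
    - {"x": 0,"y": 0,"z": 0,"rx": 0,"ry": 0,"rz": 0,"hand": 0}
    - {"x": 0,"y": 0,"z": 0,"rx": 0,"ry": 0,"rz": 0,"hand": 0}

```text
t: 13.32
ee_pos: [672.1, -139.2, 137.9]
tcp_rot: [180.0, -0.0, 11.0]
contact_force: [-1.2, 1.1, 1.5]
width: 27.7
gripper_force: 60.1
```

drive_tool:
  steps:
    - {"x": 0,"y": 0,"z": 0,"rx": 0,"ry": 0,"rz": 0,"hand": 0.45}
    - {"x": 0,"y": 0,"z": 0,"rx": 0,"ry": 0,"rz": 0,"hand": 0.6}
    - {"x": 0,"y": 0,"z": 0,"rx": 0,"ry": 0,"rz": 0,"hand": 0.6}
    - {"x": 0,"y": 0,"z": 0,"rx": 0,"ry": 0,"rz": 0,"hand": 0.6}

```text
t: 13.65
ee_pos: [672.1, -139.2, 137.3]
tcp_rot: [180.0, -0.0, 11.0]
contact_force: [-0.7, -0.5, 0.8]
width: 51.2
gripper_force: 0.0
```

drive_tool:
  steps:
    - {"x": 0,"y": 0,"z": -15,"rx": 0,"ry": 0,"rz": 0,"hand": 0.6}
    - {"x": 0,"y": 0,"z": -30,"rx": 0,"ry": 0,"rz": 0,"hand": 0.6}
    - {"x": 0,"y": 0,"z": -30,"rx": 0,"ry": 0,"rz": 0,"hand": 0.6}
    - {"x": 0,"y": 0,"z": -30,"rx": 0,"ry": 0,"rz": 0,"hand": 0.6}
    - {"x": 0,"y": 0,"z": -15,"rx": 0,"ry": 0,"rz": 0,"hand": 0.6}

```text
t: 14.07
ee_pos: [672.6, -139.3, 261.7]
tcp_rot: [179.8, -0.3, 11.0]
contact_force: [0.2, 0.2, 1.1]
width: 51.2
gripper_force: 0.0
```

drive_tool:
  steps:
    - {"x": 0,"y": 0,"z": 0,"rx": 0,"ry": 0,"rz": 5,"hand": 1}
    - {"x": 0,"y": 0,"z": 0,"rx": 0,"ry": 0,"rz": 5,"hand": 1}
    - {"x": 0,"y": 0,"z": 0,"rx": 0,"ry": 0,"rz": 5,"hand": 1}
    - {"x": -25,"y": -26,"z": 0,"rx": 0,"ry": 0,"rz": 0,"hand": 1}
    - {"x": -25,"y": -26,"z": 0,"rx": 0,"ry": 0,"rz": 0,"hand": 1}

```text
t: 14.48
ee_pos: [625.4, -84.2, 256.0]
tcp_rot: [-180.0, 0.1, -4.1]
contact_force: [0.8, 0.1, -0.3]
width: 85.8
gripper_force: 0.0
```

drive_tool:
  steps:
    - {"x": -25,"y": -26,"z": 0,"rx": 0,"ry": 0,"rz": 0,"hand": 1}
    - {"x": -25,"y": -26,"z": 0,"rx": 0,"ry": 0,"rz": 0,"hand": 1}
    - {"x": -25,"y": -26,"z": 0,"rx": 0,"ry": 0,"rz": 0,"hand": 1}
    - {"x": -25,"y": -26,"z": 0,"rx": 0,"ry": 0,"rz": 0,"hand": 1}
    - {"x": -25,"y": -26,"z": 0,"rx": 0,"ry": 0,"rz": 0,"hand": 1}

```text
t: 14.9
ee_pos: [508.6, 55.6, 257.4]
tcp_rot: [-180.0, -0.0, -4.0]
contact_force: [1.4, -0.8, 0.7]
width: 85.5
gripper_force: 0.0
```

drive_tool:
  steps:
    - {"x": -25,"y": -26,"z": 0,"rx": 0,"ry": 0,"rz": 0,"hand": 1}
    - {"x": -25,"y": -26,"z": 0,"rx": 0,"ry": 0,"rz": 0,"hand": 1}
    - {"x": -28,"y": -28,"z": 0,"rx": 0,"ry": 0,"rz": 0,"hand": 1}
    - {"x": 0,"y": 0,"z": 0,"rx": 0,"ry": 0,"rz": 0,"hand": 1}
    - {"x": 0,"y": 0,"z": 0,"rx": 0,"ry": 0,"rz": 0,"hand": 1}

```text
t: 15.32
ee_pos: [436.8, 140.8, 257.9]
tcp_rot: [-180.0, -0.1, -3.8]
contact_force: [-0.2, -0.4, 0.3]
width: 85.6
gripper_force: 0.0
```

drive_tool:
  steps:
    - {"x": 0,"y": 0,"z": 0,"rx": 0,"ry": 0,"rz": 0,"hand": 1}

```text
t: 15.4
ee_pos: [438.1, 139.5, 257.6]
tcp_rot: [180.0, -0.1, -3.9]
contact_force: [0.7, -0.5, 0.3]
width: 85.7
gripper_force: 0.0
```

```bash
python3 chk.py green_book,yellow_book 3
```

```text
top green_book pin [671.0, -138.0, 11.0] 0.87
   rect 0.97 z 178 [ 672. -139.] [101.  29.] 10.4
top yellow_book pin [663.0, -66.0, 12.0] 0.84
   rect 0.73 z 157 [658. -68.] [91. 28.] 11.6
side green_book pin [672.0, -142.0, 15.0] 0.67
   rect 0.57 z 163 [ 637. -130.] [ 5. 13.] 79.2
side yellow_book pin [662.0, -70.0, 12.0] 0.71
   rect 0.93 z 147 [618. -72.] [31. 15.] 70.3
```

drive_tool:
  steps:
    - {"x": 0,"y": 0,"z": 35,"rx": 0,"ry": 0,"rz": 0,"hand": 1}
    - {"x": 0,"y": 0,"z": 38,"rx": 0,"ry": 0,"rz": 0,"hand": 1}
    - {"x": 0,"y": 0,"z": 38,"rx": 0,"ry": 0,"rz": 0,"hand": 1}
    - {"x": 0,"y": 0,"z": 35,"rx": 0,"ry": 0,"rz": 0,"hand": 1}
    - {"x": 0,"y": 0,"z": 25,"rx": 0,"ry": 0,"rz": 0,"hand": 1}

```text
t: 16.32
ee_pos: [436.7, 139.6, 83.9]
tcp_rot: [180.0, 0.1, -4.0]
contact_force: [0.7, 0.7, -0.5]
width: 85.2
gripper_force: 0.0
```

drive_tool:
  steps:
    - {"x": 0,"y": 0,"z": 16,"rx": 0,"ry": 0,"rz": 0,"hand": 1}
    - {"x": 0,"y": 0,"z": 8,"rx": 0,"ry": 0,"rz": 0,"hand": 1}
    - {"x": 0,"y": 0,"z": 0,"rx": 0,"ry": 0,"rz": 0,"hand": 0.6}
    - {"x": 0,"y": 0,"z": 0,"rx": 0,"ry": 0,"rz": 0,"hand": 0.4}
    - {"x": 0,"y": 0,"z": 0,"rx": 0,"ry": 0,"rz": 0,"hand": 0.2}

```text
t: 16.73
ee_pos: [438.4, 139.8, 63.4]
tcp_rot: [-180.0, -0.1, -3.9]
contact_force: [0.4, -0.1, 0.1]
width: 51.8
gripper_force: 0.0
```

drive_tool:
  steps:
    - {"x": 0,"y": 0,"z": 0,"rx": 0,"ry": 0,"rz": 0,"hand": 0}
    - {"x": 0,"y": 0,"z": 0,"rx": 0,"ry": 0,"rz": 0,"hand": 0}
    - {"x": 0,"y": 0,"z": 0,"rx": 0,"ry": 0,"rz": 0,"hand": 0}

```text
t: 16.98
ee_pos: [438.2, 139.7, 63.3]
tcp_rot: [-180.0, -0.1, -4.0]
contact_force: [-1.0, 0.0, 5.8]
width: 27.3
gripper_force: 58.8
```

drive_tool:
  steps:
    - {"x": 0,"y": 0,"z": -15,"rx": 0,"ry": 0,"rz": 0,"hand": 0}
    - {"x": 0,"y": 0,"z": -25,"rx": 0,"ry": 0,"rz": -2,"hand": 0}
    - {"x": 0,"y": 0,"z": -30,"rx": 0,"ry": 0,"rz": -4,"hand": 0}
    - {"x": 0,"y": 0,"z": -20,"rx": 0,"ry": 0,"rz": -5,"hand": 0}
    - {"x": 0,"y": 0,"z": -10,"rx": 0,"ry": 0,"rz": -4,"hand": 0}

```text
t: 17.4
ee_pos: [438.4, 139.8, 165.3]
tcp_rot: [180.0, -0.3, 11.3]
contact_force: [0.2, -0.2, -1.2]
width: 27.4
gripper_force: 59.3
```

drive_tool:
  steps:
    - {"x": 8,"y": 10,"z": 0,"rx": 0,"ry": 0,"rz": 0,"hand": 0}
    - {"x": 15,"y": 20,"z": 0,"rx": 0,"ry": 0,"rz": 0,"hand": 0}
    - {"x": 20,"y": 25,"z": 0,"rx": 0,"ry": 0,"rz": 0,"hand": 0}
    - {"x": 25,"y": 22,"z": 0,"rx": 0,"ry": 0,"rz": 0,"hand": 0}
    - {"x": 28,"y": 16,"z": 0,"rx": 0,"ry": 0,"rz": 0,"hand": 0}

```text
t: 17.82
ee_pos: [550.8, 64.5, 161.6]
tcp_rot: [180.0, 0.1, 10.9]
contact_force: [0.6, 0.6, -1.9]
width: 27.5
gripper_force: 59.4
```

drive_tool:
  steps:
    - {"x": 28,"y": 8,"z": 0,"rx": 0,"ry": 0,"rz": 0,"hand": 0}
    - {"x": 25,"y": 2,"z": 0,"rx": 0,"ry": 0,"rz": 0,"hand": 0}
    - {"x": 18,"y": 0,"z": 0,"rx": 0,"ry": 0,"rz": 0,"hand": 0}
    - {"x": 9,"y": 0,"z": 0,"rx": 0,"ry": 0,"rz": 0,"hand": 0}
    - {"x": 0,"y": 0,"z": 0,"rx": 0,"ry": 0,"rz": 0,"hand": 0}

```text
t: 18.23
ee_pos: [631.6, 71.7, 160.5]
tcp_rot: [-180.0, 0.1, 10.9]
contact_force: [0.0, -0.9, -1.1]
width: 27.6
gripper_force: 59.4
```

drive_tool:
  steps:
    - {"x": 0,"y": 0,"z": 0,"rx": 0,"ry": 0,"rz": 0,"hand": 0}
    - {"x": 0,"y": 0,"z": 0,"rx": 0,"ry": 0,"rz": 0,"hand": 0}

```text
t: 18.4
ee_pos: [629.5, 71.9, 161.7]
tcp_rot: [-180.0, 0.1, 11.0]
contact_force: [0.3, -0.7, -2.1]
width: 27.6
gripper_force: 59.4
```

drive_tool:
  steps:
    - {"x": 1,"y": 0,"z": 20,"rx": 0,"ry": 0,"rz": 0,"hand": 0}
    - {"x": 0,"y": 0,"z": 28,"rx": 0,"ry": 0,"rz": 0,"hand": 0}
    - {"x": 0,"y": 0,"z": 18,"rx": 0,"ry": 0,"rz": 0,"hand": 0}
    - {"x": 0,"y": 0,"z": 9,"rx": 0,"ry": 0,"rz": 0,"hand": 0}
    - {"x": 0,"y": 0,"z": 3,"rx": 0,"ry": 0,"rz": 0,"hand": 0}

```text
t: 18.82
ee_pos: [630.1, 72.4, 83.1]
tcp_rot: [-180.0, 0.2, 11.0]
contact_force: [0.6, 0.9, -0.7]
width: 26.9
gripper_force: 59.4
```

drive_tool:
  steps:
    - {"x": 0,"y": 0,"z": 0,"rx": 0,"ry": 0,"rz": 0,"hand": 0}
    - {"x": 0,"y": 0,"z": 0,"rx": 0,"ry": 0,"rz": 0,"hand": 0}
    - {"x": 0,"y": 0,"z": 2,"rx": 0,"ry": 0,"rz": 0,"hand": 0}
    - {"x": 0,"y": 0,"z": 0,"rx": 0,"ry": 0,"rz": 0,"hand": 0}
    - {"x": 0,"y": 0,"z": 0,"rx": 0,"ry": 0,"rz": 0,"hand": 0}

```text
t: 19.23
ee_pos: [631.4, 72.5, 82.9]
tcp_rot: [180.0, -0.1, 11.0]
contact_force: [-0.3, 0.1, -2.0]
width: 27.7
gripper_force: 59.4
```

drive_tool:
  steps:
    - {"x": 0,"y": 0,"z": 3.5,"rx": 0,"ry": 0,"rz": 0,"hand": 0}
    - {"x": 0,"y": 0,"z": 0,"rx": 0,"ry": 0,"rz": 0,"hand": 0}
    - {"x": 0,"y": 0,"z": 0,"rx": 0,"ry": 0,"rz": 0,"hand": 0}

```text
t: 19.48
ee_pos: [631.1, 72.5, 78.6]
tcp_rot: [-180.0, 0.0, 11.0]
contact_force: [-0.1, -0.9, -1.7]
width: 27.4
gripper_force: 59.5
```

drive_tool:
  steps:
    - {"x": 0,"y": 0,"z": 1,"rx": 0,"ry": 0,"rz": 0,"hand": 0}
    - {"x": 0,"y": 0,"z": 0,"rx": 0,"ry": 0,"rz": 0,"hand": 0}
    - {"x": 0,"y": 0,"z": 0,"rx": 0,"ry": 0,"rz": 0,"hand": 0}

```text
t: 19.73
ee_pos: [631.2, 72.5, 78.4]
tcp_rot: [180.0, -0.0, 11.0]
contact_force: [-1.9, -0.2, 4.0]
width: 27.5
gripper_force: 59.9
```

drive_tool:
  steps:
    - {"x": 0,"y": 0,"z": 0,"rx": 0,"ry": 0,"rz": 0,"hand": 0.45}
    - {"x": 0,"y": 0,"z": 0,"rx": 0,"ry": 0,"rz": 0,"hand": 0.6}
    - {"x": 0,"y": 0,"z": 0,"rx": 0,"ry": 0,"rz": 0,"hand": 0.6}
    - {"x": 0,"y": 0,"z": 0,"rx": 0,"ry": 0,"rz": 0,"hand": 0.6}

```text
t: 20.07
ee_pos: [631.2, 72.5, 77.7]
tcp_rot: [-180.0, 0.0, 11.0]
contact_force: [0.4, -0.5, 0.5]
width: 51.1
gripper_force: 0.0
```

drive_tool:
  steps:
    - {"x": 0,"y": 0,"z": -15,"rx": 0,"ry": 0,"rz": 0,"hand": 0.6}
    - {"x": 0,"y": 0,"z": -30,"rx": 0,"ry": 0,"rz": 0,"hand": 0.6}
    - {"x": 0,"y": 0,"z": -35,"rx": 0,"ry": 0,"rz": 0,"hand": 0.6}
    - {"x": 0,"y": 0,"z": -35,"rx": 0,"ry": 0,"rz": 0,"hand": 0.6}
    - {"x": 0,"y": 0,"z": -20,"rx": 0,"ry": 0,"rz": 2.4,"hand": 0.6}

```text
t: 20.48
ee_pos: [631.9, 72.5, 217.0]
tcp_rot: [179.9, -0.3, 8.7]
contact_force: [-0.4, 0.6, -0.5]
width: 51.2
gripper_force: 0.0
```

drive_tool:
  steps:
    - {"x": -14,"y": -30,"z": 0,"rx": 0,"ry": 0,"rz": 0,"hand": 1}
    - {"x": -14,"y": -30,"z": 0,"rx": 0,"ry": 0,"rz": 0,"hand": 1}
    - {"x": -14,"y": -30,"z": 0,"rx": 0,"ry": 0,"rz": 0,"hand": 1}
    - {"x": -14,"y": -30,"z": 0,"rx": 0,"ry": 0,"rz": 0,"hand": 1}
    - {"x": -14,"y": -30,"z": 0,"rx": 0,"ry": 0,"rz": 0,"hand": 1}

```text
t: 20.9
ee_pos: [538.4, 211.4, 212.8]
tcp_rot: [-180.0, -0.0, 8.6]
contact_force: [0.0, 0.4, -0.2]
width: 85.5
gripper_force: 0.0
```

drive_tool:
  steps:
    - {"x": -14,"y": -30,"z": 0,"rx": 0,"ry": 0,"rz": 0,"hand": 1}
    - {"x": -14,"y": -30,"z": 0,"rx": 0,"ry": 0,"rz": 0,"hand": 1}
    - {"x": -14,"y": -30,"z": 0,"rx": 0,"ry": 0,"rz": 0,"hand": 1}
    - {"x": -16,"y": -30,"z": 0,"rx": 0,"ry": 0,"rz": 0,"hand": 1}
    - {"x": -16,"y": -28,"z": 0,"rx": 0,"ry": 0,"rz": 0,"hand": 1}

```text
t: 21.32
ee_pos: [442.8, 346.8, 212.8]
tcp_rot: [-180.0, -0.0, 8.7]
contact_force: [0.5, 0.0, -0.2]
width: 85.8
gripper_force: 0.0
```

drive_tool:
  steps:
    - {"x": 0,"y": 0,"z": 0,"rx": 0,"ry": 0,"rz": 0,"hand": 1}
    - {"x": 0,"y": 0,"z": 0,"rx": 0,"ry": 0,"rz": 0,"hand": 1}
    - {"x": 0,"y": 0,"z": 0,"rx": 0,"ry": 0,"rz": 0,"hand": 1}

```text
t: 21.57
ee_pos: [444.3, 345.2, 212.8]
tcp_rot: [180.0, -0.0, 8.6]
contact_force: [0.7, -0.1, -0.1]
width: 85.4
gripper_force: 0.0
```

```bash
python3 chk.py red_book 4
```

```text
top red_book pin [628.0, 70.0, 14.0] 0.59
   rect 0.72 z 118 [629.  72.] [75. 28.] 11.3
side red_book pin [631.0, 72.0, 18.0] 0.6
   rect 0.58 z 116 [631.  73.] [79. 32.] 9.5
```

Red is well placed. Next is blue, gripped with the TCP at about z = 83.

drive_tool:
  steps:
    - {"x": 0,"y": 0,"z": 35,"rx": 0,"ry": 0,"rz": 0,"hand": 1}
    - {"x": 0,"y": 0,"z": 38,"rx": 0,"ry": 0,"rz": 0,"hand": 1}
    - {"x": 0,"y": 0,"z": 30,"rx": 0,"ry": 0,"rz": 0,"hand": 1}
    - {"x": 0,"y": 0,"z": 18,"rx": 0,"ry": 0,"rz": 0,"hand": 1}
    - {"x": 0,"y": 0,"z": 9,"rx": 0,"ry": 0,"rz": 0,"hand": 1}

```text
t: 22.28
ee_pos: [443.3, 344.6, 80.2]
tcp_rot: [179.9, 0.2, 8.6]
contact_force: [-0.0, -0.4, 1.1]
width: 85.5
gripper_force: 0.0
```

drive_tool:
  steps:
    - {"x": 0,"y": 0,"z": 0,"rx": 0,"ry": 0,"rz": 0,"hand": 0.6}
    - {"x": 0,"y": 0,"z": 0,"rx": 0,"ry": 0,"rz": 0,"hand": 0.4}
    - {"x": 0,"y": 0,"z": 0,"rx": 0,"ry": 0,"rz": 0,"hand": 0.2}
    - {"x": 0,"y": 0,"z": 0,"rx": 0,"ry": 0,"rz": 0,"hand": 0}
    - {"x": 0,"y": 0,"z": 0,"rx": 0,"ry": 0,"rz": 0,"hand": 0}

```text
t: 22.7
ee_pos: [444.5, 345.8, 84.2]
tcp_rot: [-179.9, -0.1, 8.6]
contact_force: [1.9, -0.6, 1.8]
width: 27.4
gripper_force: 59.0
```

drive_tool:
  steps:
    - {"x": 0,"y": 0,"z": 0,"rx": 0,"ry": 0,"rz": 0,"hand": 0}
    - {"x": 0,"y": 0,"z": 0,"rx": 0,"ry": 0,"rz": 0,"hand": 0}

```text
t: 22.87
ee_pos: [444.6, 345.9, 84.2]
tcp_rot: [-179.9, -0.2, 8.6]
contact_force: [0.2, 0.5, 6.0]
width: 27.5
gripper_force: 59.7
```

drive_tool:
  steps:
    - {"x": 0,"y": 0,"z": -15,"rx": 0,"ry": 0,"rz": 0,"hand": 0}
    - {"x": 0,"y": 0,"z": -30,"rx": 0,"ry": 0,"rz": 0,"hand": 0}
    - {"x": 0,"y": 0,"z": -35,"rx": 0,"ry": 0,"rz": 0,"hand": 0}
    - {"x": 0,"y": 0,"z": -35,"rx": 0,"ry": 0,"rz": -1.2,"hand": 0}
    - {"x": 0,"y": 0,"z": -25,"rx": 0,"ry": 0,"rz": -1.2,"hand": 0}

```text
t: 23.28
ee_pos: [444.1, 345.6, 226.1]
tcp_rot: [-180.0, -0.2, 11.1]
contact_force: [-0.2, 0.0, -3.0]
width: 27.4
gripper_force: 59.3
```

drive_tool:
  steps:
    - {"x": 0,"y": 12,"z": 0,"rx": 0,"ry": 0,"rz": 0,"hand": 0}
    - {"x": 0,"y": 25,"z": 0,"rx": 0,"ry": 0,"rz": 0,"hand": 0}
    - {"x": 0,"y": 33,"z": 0,"rx": 0,"ry": 0,"rz": 0,"hand": 0}
    - {"x": 0,"y": 35,"z": 0,"rx": 0,"ry": 0,"rz": 0,"hand": 0}
    - {"x": 0,"y": 35,"z": 0,"rx": 0,"ry": 0,"rz": 0,"hand": 0}

```text
t: 23.7
ee_pos: [470.2, 206.4, 222.0]
tcp_rot: [180.0, 0.1, 11.1]
contact_force: [0.6, -0.7, -2.0]
width: 27.1
gripper_force: 59.4
```

drive_tool:
  steps:
    - {"x": 0,"y": 35,"z": 0,"rx": 0,"ry": 0,"rz": 0,"hand": 0}
    - {"x": 0,"y": 35,"z": 0,"rx": 0,"ry": 0,"rz": 0,"hand": 0}
    - {"x": 0,"y": 35,"z": 0,"rx": 0,"ry": 0,"rz": 0,"hand": 0}
    - {"x": 0,"y": 35,"z": 0,"rx": 0,"ry": 0,"rz": 0,"hand": 0}
    - {"x": 0,"y": 35,"z": 0,"rx": 0,"ry": 0,"rz": 0,"hand": 0}

```text
t: 24.12
ee_pos: [503.8, 34.4, 222.1]
tcp_rot: [-180.0, 0.1, 11.0]
contact_force: [1.4, -0.4, -1.9]
width: 27.2
gripper_force: 59.4
```

drive_tool:
  steps:
    - {"x": 0,"y": 30,"z": 0,"rx": 0,"ry": 0,"rz": 0,"hand": 0}
    - {"x": 0,"y": 20,"z": 0,"rx": 0,"ry": 0,"rz": 0,"hand": 0}
    - {"x": 0,"y": 11,"z": 0,"rx": 0,"ry": 0,"rz": 0,"hand": 0}
    - {"x": 0,"y": 0,"z": 0,"rx": 0,"ry": 0,"rz": 0,"hand": 0}
    - {"x": 0,"y": 0,"z": 0,"rx": 0,"ry": 0,"rz": 0,"hand": 0}

```text
t: 24.53
ee_pos: [515.6, -23.3, 222.3]
tcp_rot: [-179.9, 0.1, 11.0]
contact_force: [-0.1, -0.2, -2.3]
width: 27.5
gripper_force: 59.6
```

drive_tool:
  steps:
    - {"x": 12,"y": 0,"z": 0,"rx": 0,"ry": 0,"rz": 0,"hand": 0}
    - {"x": 25,"y": 0,"z": 0,"rx": 0,"ry": 0,"rz": 0,"hand": 0}
    - {"x": 30,"y": 0,"z": 0,"rx": 0,"ry": 0,"rz": 0,"hand": 0}
    - {"x": 30,"y": 0,"z": 0,"rx": 0,"ry": 0,"rz": 0,"hand": 0}
    - {"x": 22,"y": 0,"z": 0,"rx": 0,"ry": 0,"rz": 0,"hand": 0}

```text
t: 24.95
ee_pos: [634.1, 1.7, 222.4]
tcp_rot: [-180.0, 0.0, 11.2]
contact_force: [-0.2, -0.5, -2.3]
width: 27.6
gripper_force: 59.6
```

drive_tool:
  steps:
    - {"x": 12,"y": 0,"z": 0,"rx": 0,"ry": 0,"rz": 0,"hand": 0}
    - {"x": 0,"y": 0,"z": 0,"rx": 0,"ry": 0,"rz": 0,"hand": 0}
    - {"x": 0,"y": 0,"z": 0,"rx": 0,"ry": 0,"rz": 0,"hand": 0}
    - {"x": 0,"y": 0,"z": 0,"rx": 0,"ry": 0,"rz": 0,"hand": 0}

```text
t: 25.28
ee_pos: [643.7, 2.4, 222.8]
tcp_rot: [-180.0, 0.0, 11.1]
contact_force: [0.6, -0.1, -2.4]
width: 27.8
gripper_force: 59.6
```

drive_tool:
  steps:
    - {"x": 1,"y": 1,"z": 20,"rx": 0,"ry": 0,"rz": 0,"hand": 0}
    - {"x": 0,"y": 0,"z": 30,"rx": 0,"ry": 0,"rz": 0,"hand": 0}
    - {"x": 0,"y": 0,"z": 30,"rx": 0,"ry": 0,"rz": 0,"hand": 0}
    - {"x": 0,"y": 0,"z": 23,"rx": 0,"ry": 0,"rz": 0,"hand": 0}
    - {"x": 0,"y": 0,"z": 11,"rx": 0,"ry": 0,"rz": 0,"hand": 0}

```text
t: 25.7
ee_pos: [643.6, 1.1, 106.1]
tcp_rot: [-179.9, 0.3, 11.0]
contact_force: [-0.3, -0.4, -2.7]
width: 27.4
gripper_force: 59.5
```

drive_tool:
  steps:
    - {"x": 0,"y": 0,"z": 3,"rx": 0,"ry": 0,"rz": 0,"hand": 0}
    - {"x": 0,"y": 0,"z": 0,"rx": 0,"ry": 0,"rz": 0,"hand": 0}
    - {"x": 0,"y": 0,"z": 0,"rx": 0,"ry": 0,"rz": 0,"hand": 0}
    - {"x": 0,"y": 0,"z": 0,"rx": 0,"ry": 0,"rz": 0,"hand": 0}

```text
t: 26.03
ee_pos: [646.5, 0.7, 107.7]
tcp_rot: [179.9, -0.2, 11.0]
contact_force: [0.2, 0.1, -2.0]
width: 27.2
gripper_force: 59.5
```

drive_tool:
  steps:
    - {"x": -1,"y": -1,"z": 4,"rx": 0,"ry": 0,"rz": 0,"hand": 0}
    - {"x": 0,"y": 0,"z": 3,"rx": 0,"ry": 0,"rz": 0,"hand": 0}
    - {"x": 0,"y": 0,"z": 0,"rx": 0,"ry": 0,"rz": 0,"hand": 0}
    - {"x": 0,"y": 0,"z": 0,"rx": 0,"ry": 0,"rz": 0,"hand": 0}

```text
t: 26.37
ee_pos: [644.7, 1.6, 99.2]
tcp_rot: [180.0, -0.0, 11.1]
contact_force: [0.3, 0.2, 0.7]
width: 27.4
gripper_force: 59.8
```

drive_tool:
  steps:
    - {"x": 0,"y": 0,"z": 1,"rx": 0,"ry": 0,"rz": 0,"hand": 0}
    - {"x": 0,"y": 0,"z": 0,"rx": 0,"ry": 0,"rz": 0,"hand": 0}
    - {"x": 0,"y": 0,"z": 0,"rx": 0,"ry": 0,"rz": 0,"hand": 0}

```text
t: 26.62
ee_pos: [644.8, 1.7, 99.2]
tcp_rot: [180.0, -0.1, 11.1]
contact_force: [-3.5, 0.0, 7.5]
width: 27.3
gripper_force: 60.8
```

drive_tool:
  steps:
    - {"x": 0,"y": 0,"z": 0,"rx": 0,"ry": 0,"rz": 0,"hand": 0.45}
    - {"x": 0,"y": 0,"z": 0,"rx": 0,"ry": 0,"rz": 0,"hand": 0.55}
    - {"x": 0,"y": 0,"z": 0,"rx": 0,"ry": 0,"rz": 0,"hand": 0.55}
    - {"x": 0,"y": 0,"z": 0,"rx": 0,"ry": 0,"rz": 0,"hand": 0.55}

```text
t: 26.95
ee_pos: [644.6, 1.5, 97.7]
tcp_rot: [-180.0, 0.0, 11.0]
contact_force: [1.0, 1.0, 0.6]
width: 47.1
gripper_force: 0.0
```

drive_tool:
  steps:
    - {"x": 0,"y": 0,"z": -15,"rx": 0,"ry": 0,"rz": 0,"hand": 0.55}
    - {"x": 0,"y": 0,"z": -30,"rx": 0,"ry": 0,"rz": 0,"hand": 0.55}
    - {"x": 0,"y": 0,"z": -35,"rx": 0,"ry": 0,"rz": 0,"hand": 0.55}
    - {"x": 0,"y": 0,"z": -35,"rx": 0,"ry": 0,"rz": 0,"hand": 0.55}
    - {"x": 0,"y": 0,"z": -35,"rx": 0,"ry": 0,"rz": 0,"hand": 0.55}

```text
t: 27.37
ee_pos: [644.3, 1.6, 249.4]
tcp_rot: [-180.0, 0.0, 11.0]
contact_force: [0.5, 0.1, -0.2]
width: 46.9
gripper_force: 0.0
```

drive_tool:
  steps:
    - {"x": -30,"y": 0,"z": 0,"rx": 0,"ry": 0,"rz": 0,"hand": 0.55}
    - {"x": -35,"y": 0,"z": 0,"rx": 0,"ry": 0,"rz": 0,"hand": 0.55}
    - {"x": -35,"y": 0,"z": 0,"rx": 0,"ry": 0,"rz": 0,"hand": 0.55}
    - {"x": -35,"y": 0,"z": 0,"rx": 0,"ry": 0,"rz": 0,"hand": 0.55}
    - {"x": -30,"y": 0,"z": 0,"rx": 0,"ry": 0,"rz": 0,"hand": 0.55}

```text
t: 27.78
ee_pos: [480.5, -30.1, 247.7]
tcp_rot: [-180.0, 0.0, 11.1]
contact_force: [1.0, -0.7, 0.5]
width: 47.3
gripper_force: 0.0
```

drive_tool:
  steps:
    - {"x": 0,"y": 0,"z": 0,"rx": 0,"ry": 0,"rz": 0,"hand": 0.55}
    - {"x": 0,"y": 0,"z": 0,"rx": 0,"ry": 0,"rz": 0,"hand": 0.55}
    - {"x": 0,"y": 0,"z": 0,"rx": 0,"ry": 0,"rz": 0,"hand": 0.55}

```text
t: 28.03
ee_pos: [483.3, -30.2, 248.1]
tcp_rot: [180.0, -0.1, 11.0]
contact_force: [-0.2, -0.9, -0.1]
width: 47.0
gripper_force: 0.0
```

```bash
python3 chk.py blue_book,green_book,yellow_book,red_book,pencil_pot,tape_dispenser,stamp_pad 5
```

```text
top blue_book pin [645.0, 0.0, 17.0] 0.64
   rect 0.74 z 138 [642.   2.] [82. 28.] 10.4
top green_book pin [670.0, -136.0, 15.0] 0.6
   rect 0.76 z 177 [ 670. -139.] [99. 28.] 9.8
top yellow_book pin [660.0, -70.0, 12.0] 0.9
   rect 0.65 z 158 [658. -68.] [91. 28.] 11.2
top red_book pin [627.0, 75.0, 13.0] 0.8
   rect 0.89 z 118 [629.  72.] [75. 28.] 11.2
top pencil_pot pin [613.0, -395.0, 2.0] 0.85
   rect 0.95 z 143 [ 613. -397.] [46. 42.] 69.3
top tape_dispenser pin [626.0, 374.0, 5.0] 0.9
   rect 0.74 z 76 [613. 369.] [42. 23.] 4.6
   rect 0.69 z 24 [434.  10.] [79. 58.] 6.9
side blue_book pin [645.0, 1.0, 13.0] 0.6
   rect 0.25 z 19 [652. -32.] [121. 399.] 10.9
side green_book pin [674.0, -138.0, 16.0] 0.84
   rect 0.79 z 176 [ 676. -137.] [96. 32.] 11.1
side yellow_book pin [665.0, -68.0, 16.0] 0.7
   rect 0.63 z 156 [661. -66.] [93. 32.] 11.1
side red_book pin [635.0, 74.0, 18.0] 0.79
   rect 0.97 z 116 [631.  73.] [78. 31.] 10.6
side pencil_pot pin [608.0, -398.0, 5.0] 0.93
   rect 0.73 z 137 [ 602. -397.] [40. 48.] 36.6
side tape_dispenser pin [626.0, 370.0, -3.0] 0.56
   rect 0.68 z 76 [614. 371.] [42. 23.] 6.1
side stamp_pad pin [660.0, -70.0, 15.0] 0.57
   rect 0.56 z 22 [431.  12.] [89. 60.] 6.8
```

View pics/top5.png

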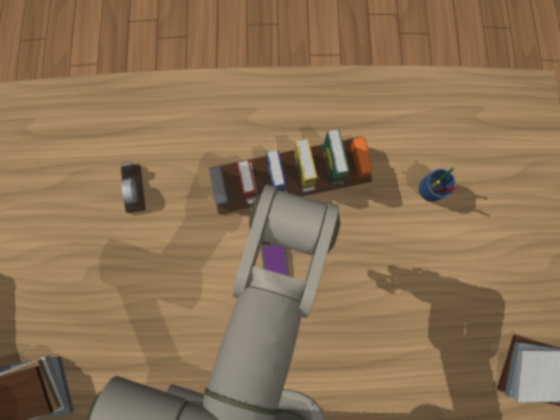

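View pics/side5.png

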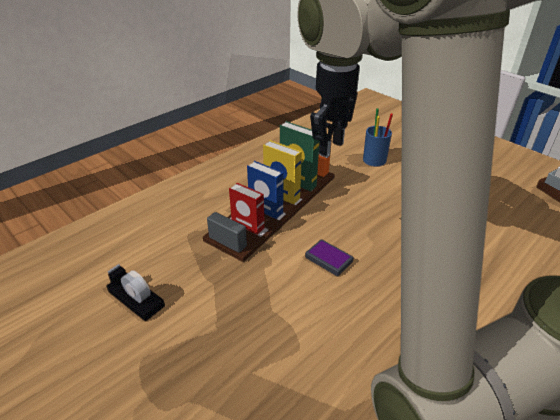

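In the top view the four books stand square on their marks: green (336,155) by the orange bookend, then yellow (306,165), blue (276,170) and red (247,180). The side view shows all four upright, and the pot, tape dispenser and stamp pad haven't moved. I'm handing in.

```bash
python3 -c "
from station import robot
print(robot.sign_off())"
```

```text
the job is handed in; nothing more can be done
None
```

All four books are upright on their marks in height order (green by the orange bookend, then yellow, blue and red), each within about 5 mm of its mark by the last camera check; the bystanders were not disturbed, and the job was handed in at about 29 s of the 106 s limit, with no verdict reported back.

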